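# Zero the gauge and follow the bracket's seam with the spring stylus

### The job

Zero the gauge: turn its knob until the pointer stands on the long zero mark, and leave it there. Then take the stylus from its fork, press its sprung tip lightly (about half its travel, never fully in) onto the floor of the seam groove of the bracket at the closed end of the run that is parallel to the plate's long sides, and draw it slowly, at about 3 cm/s, round the bend to the closed end of the slanting run without lifting it out on the way. Lift it there, put the stylus back upright in its fork and let go; leave the reel, the tin and the wooden offcut alone.

Things in the scene. Friction and masses are not known exactly. Their poses are not given: they have to be found in the camera images.
- gauge: Fixed grey box 84 x 84 x 30 mm with a round scale on top (to z = 32 mm) and the zeroing knob over its centre. Origin: centre of the underside; z up. The long thick zero mark lies on the box's own +x side, short ticks every 15 degrees on both sides of it.
- zero_knob (a joint): Angle of the knob in rad: 0 when its pointer stands on the long zero mark, positive when the pointer is turned counter-clockwise seen from above; range -1.6 to 1.6. It starts 0.45 to 1.3 off zero and stays where it is left (friction about 0.025 N m).
- knob_top (a point): Centre of the knob's top, on its vertical axis, 59 mm above the table. Black knob: disc of 38 mm diameter, 32 to 38 mm above the table; on it an upright bar grip 36 mm long, 10 mm thick, 38 to 59 mm above the table. The bar lies along the pointer (white line and small tongue on the pointer's side); x of this point points along the pointer, z up.
- stand: Fixed stand: steel foot 80 x 80 x 8 mm, post at the back, and an aluminium fork plate 5 mm thick whose top is 60 mm above the table. The slot in the fork is 10 mm wide, along the stand's own x, open towards -x (the robot's side), 28 mm deep. Origin: on the table below the fork seat; z up.
- fork_seat (a point): Point on top of the fork plate, on the slot's centre line, 6 mm before the slot's end and 22 mm behind its mouth: the stylus's origin rests here.
- stylus: Loose upright stylus, 90 g, hung in the fork by its collar. Origin: on its axis at the collar's underside; z up its axis. Collar: steel disc, 28 mm dia., z 0 to 4 mm. Black square handle 16 x 16 mm, sides along its x and y, z 4 to 54 mm; 3 mm button on top. Below: steel tube, 7 mm dia., to z = -23 mm, then the sprung plunger with a 5 mm ball, lowest point z = -40 mm when free.
- plunger (a joint): How far the stylus's tip is pushed in, m: 0 free, 0.008 fully in. Spring: about 0.9 N at first touch, 2.1 N at 4 mm, 3.3 N at 8 mm.
- stylus_tip (a point): Lowest point of the stylus's ball tip, on its axis; moves with the plunger.
- bracket: Fixed. Steel base plate 178 x 116 x 8 mm (long sides along x) with two aluminium covers, top 14 mm above the table; screw heads 3 mm higher. The seam between them is a groove 9 mm wide, 6 mm deep, floor 8 mm above the table: straight along +x, then bent 38 degrees towards +y, straight again; both ends closed by small stops flush with the covers. Origin: centre of underside, z up.
- seam_start (a point): Point on the groove's floor, on its centre line, 10 mm from the closed end of the run that is parallel to the long sides. Bracket frame: (-67, -20, 8) mm.
- seam_mid1 (a point): Point on the groove's floor, middle of the first run. Bracket frame: (-27.5, -20, 8) mm.
- seam_bend (a point): Point on the groove's floor at the bend of its centre line. Bracket frame: (12, -20, 8) mm.
- seam_mid2 (a point): Point on the groove's floor, middle of the slanting run. Bracket frame: (35.6, -1.5, 8) mm.
- seam_end (a point): Point on the groove's floor, on its centre line, 10 mm from the closed end of the slanting run. Bracket frame: (59.3, 16.9, 8) mm.
- reel: Bystander: reel of wire with flanges, 54 mm diameter, 36 mm high. Origin: centre of the underside.
- flux_tin: Bystander: round flat tin, 55 mm diameter, 21 mm high. Origin: centre of the underside.
- offcut: Bystander: plywood offcut with a hole, 85 x 105 x 14 mm. Origin: centre of the underside.
Mind the look-alikes: they are no part of the job. What is shaped like the stylus but red is not meant.

How it is judged:
By the outcome, as a careful person would: the job done as asked, in the order asked, and still so for the second after the job is handed in, with the robot touching nothing.
It also fails if it takes over 70 s, if anything falls off the work surface, if the arm or the gripper's body presses on something with over 40 N, if the wrist force passes 120 N, or if a joint passes its speed limit or range.

### The arm

A 7-joint arm with a two-finger parallel gripper is mounted at the origin on a cart in front of the work surface, level with it; the furniture and walls round the work are solid. World frame = base frame: x ahead of the robot, y to its left, z up, the work surface at z = 0. Lengths are in mm, angles in rad, forces in N, time in s.
With the tool pointing down it reaches from about 425 to 825 mm from the base axis. Payload 3.6 kg.
Tool frame: the origin (TCP) lies midway between the tips of the shut fingers; the grasp point (between the pads) lies 19 mm behind it; z points along the fingers, y is the line along which they close (so a half turn about z gives the same grasp; the last joint's range is limited). The gripper opens to 93 mm and grips with 3 to 60 N. Pads are 15 mm wide; open, the fingers measure 128 mm over their backs; the gripper's body (75 mm by 188 mm) begins 65 mm behind the grasp point.
Start: joints at [1.196, 0.615, -0.013, 1.423, 0.008, 1.103, -0.04], TCP at [222.161, -610.824, 218.64] pointing down, gripper open.
Joint ranges: [-3.12, 3.12], [-0.3, 2.06], [-1.34, 1.32], [0.26, 2.42], [-1.36, 4.5], [0.01, 1.98], [-2.84, 2.84]. Speed limits (rad/s): [2.79, 2.79, 3.14, 3.14, 3.14, 3.14, 3.14].

### API

Orientations are given as [roll, pitch, yaw] about the fixed x, y, z axes, in that order (R = Rz(yaw) Ry(pitch) Rx(roll)).
In Python, from plant import robot gives the robot as it stands.
- The arm moves only by the tool servo_tool, never from a script. Its argument "increments" is text: rows parted by semicolons, each of 7 numbers parted by spaces: the shift along the tool's x, y, z in normalised numbers (1 is 0.8 m), then the turn, a rotation vector about the tool's x, y, z in fractions of the full range, 1 being pi rad, then the opening, from 0 (shut) to 1 (fully open). A call has 1 to 5 rows; each row is the pose to reach, as a shift and turn from the pose commanded when the call began, along the tool's axes at that moment; what a row does not reach only later rows make up. A row lasts 1/12 s, in which the tool goes at most 41.7 mm and 7.16 degrees, less where a joint would pass 70% of its speed; a pose out of reach is approached as far as the arm can. A shift or turn number past 1, either way, is cut back to 1. A call with a gripper value outside its range is refused whole. The fingers move at their own pace and stop on an object; "grip_force" is the grip in N (left out, the last holds). Time passes only in rows, so rows that repeat a pose let the fingers close. It gives the time, the measured TCP pose, the force, the opening and the grip force at its end, in the units of the state.
- robot.sense(): the state, without advancing time (a new reading comes with each control period).
- robot.camera(name): name is "side" or "top"; returns a dict with "frame" (384x512x3 uint8, red, green, blue), "vfov" (degrees; the focal length in pixels is half the picture's height over the tangent of half this angle, whatever the lens; pixels are square), "cx", "cy" (the principal point, pixels), "camera_from_world" (4x4, takes a point from world to camera coordinates). Camera axes: x right, y up, looking along -z (the intrinsics and any distortion apply to the point x, -y, -z); pixel columns grow to the right and rows downward; lengths in mm; the calibration is good to about 2 mm. A picture is of the moment at which its call begins. There is no depth.
- robot.sign_off(): hands the job in; it is judged then, once.
The state is a dict: "time": time; "joint_pos": joint angles; "joint_vel": joint speeds; "tau": joint torques, N m; "position": TCP position; "ee_rot": TCP orientation; "force": force on the tool from outside, world axes, zero at the start; "ft_torque": the same for the moment, N m; "width": finger opening in mm; "finger_force": force on a finger pad.
Only numpy, scipy, OpenCV 4.12 (cv2) and the standard library are available. Lean on these libraries where they do the work, as an engineer would, in place of code of your own. Each camera call takes 0.05 s, during which the arm holds its last target. There are 200 camera calls.

## Working session

There is one attempt and no reset: what is moved stays moved. The work goes in short steps, Python scripts to look and compute and a tool call to move; the robot and the scene stay as the last step left them, time stands still between calls to the robot, and variables do not carry over. Pictures are saved under pics/ and viewed, at most 10 in all, crops included, and the job is handed in when it is done.

Besides the shell and the picture viewer there is one more tool, called after ">>>" as name(argument=value, ...), one argument or row to a line, values as JSON. servo_tool: Moves the arm, as the interface text tells. Its arguments: {"type":"object","properties":{"increments":{"type":"string"},"grip_force":{"type":"number"}},"required":["increments"]}

```bash
mkdir -p pics; ls
python3 - <<'E'
from plant import robot
import cv2,numpy as np
for n in("top","side"):
    c=robot.camera(n);cv2.imwrite(f"pics/{n}0.png",c["frame"][:,:,::-1]);np.save(f"{n}0.npy",c["frame"])
    print(n,c["vfov"],c["cx"],c["cy"],[k for k in c]);print(np.round(c["camera_from_world"],3).tolist())
print(robot.sense())
E
```

```text
pics
top 50.428895413771464 256.0741291586747 192.37071583102968 ['frame', 'vfov', 'cx', 'cy', 'camera_from_world']
[[-0.008, -1.0, -0.018, -148.716], [0.996, -0.01, 0.085, -620.081], [-0.085, -0.018, 0.996, -880.397], [0.0, 0.0, 0.0, 1.0]]
side 57.91336281209165 259.88125326456185 193.673290073078 ['frame', 'vfov', 'cx', 'cy', 'camera_from_world']
[[-0.979, -0.202, -0.02, 598.981], [0.115, -0.635, 0.764, -223.277], [-0.167, 0.745, 0.645, -678.227], [0.0, 0.0, 0.0, 1.0]]
{'time': 0.1, 'joint_pos': array([ 1.19549506,  0.61582394, -0.01260919,  1.42470194,  0.00809637,
        1.10338119, -0.04040822]), 'joint_vel': array([ 5.60266271e-05, -9.85101269e-04,  5.08514565e-04, -3.70114299e-03,
       -4.38826614e-04, -1.26074379e-03,  3.56922222e-04]), 'tau': array([ 1.18919015e-03, -4.60041726e+01,  2.10429984e-01, -1.66243386e+01,
       -6.10764697e-02,  1.70058530e-02,  1.14247987e-04]), 'position': array([ 221.92379883, -610.20605479,  217.60824885]), 'ee_rot': array([-3.13932846e+00,  2.77848064e-05,  3.48850662e-01]), 'force': array([ 0.23455597, -1.17890394,  0.32044184]), 'ft_torque': array([-0.10785514,  0.00579554,  0.03849879]), 'finger_force': 0.0, 'width': 92.93775967037404}
```

View pics/top0.png

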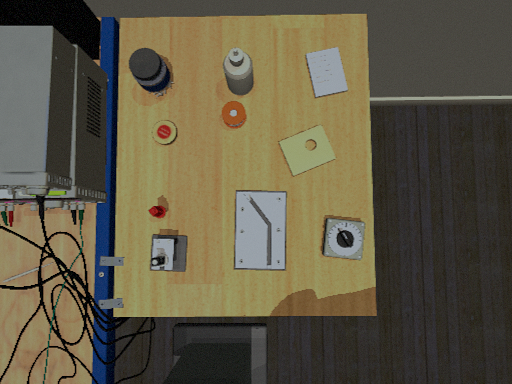

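View pics/side0.png

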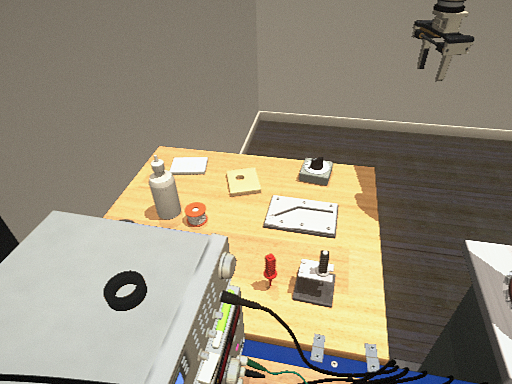

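The top view shows the gauge at (345,239), bracket at (261,230), stand with stylus at (167,253) and the red look-alike at (158,211). The side view shows the same objects; the black stylus is at (323,262). Next I'll zoom in on the details.

Run:
```python
import cv2,numpy as np
t=np.load("top0.npy")[:,:,::-1];s=np.load("side0.npy")[:,:,::-1]
def c(i,x,y,w,h,k):return cv2.resize(i[y:y+h,x:x+w],None,fx=k,fy=k,interpolation=cv2.INTER_NEAREST)
a=np.hstack([c(t,145,228,50,50,6),c(t,320,212,50,50,6)])   # 300 each
b=np.hstack([c(s,285,240,60,75,4),c(t,228,185,62,75,4)[:, :248]])
b=np.hstack([b,np.zeros((300,600-b.shape[1],3),np.uint8)])
cv2.imwrite("pics/z0.png",np.vstack([a,b]))
```

```text
(no output)
```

View pics/z0.png

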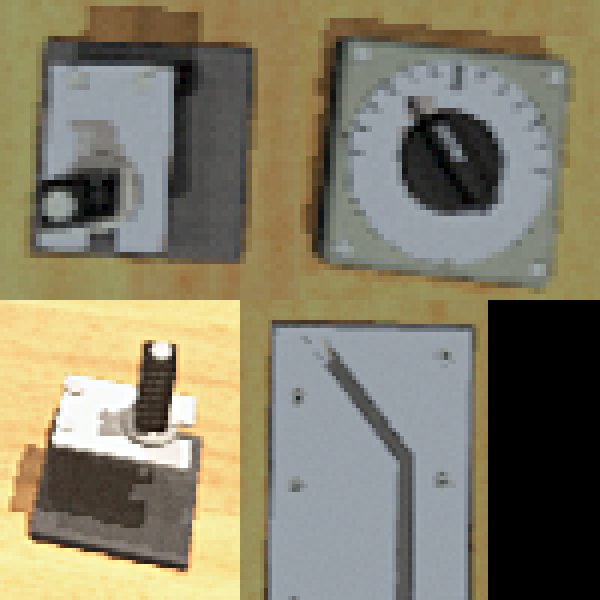

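The crops show the zero mark pointing image-up (world +x) and the pointer about 35° counter-clockwise of it. The slot is open towards the robot, and the stylus button is at top-view pixel (154.5,262.5). Now to measure.

```bash
cat > h.py <<'E'
import cv2,numpy as np
from plant import robot
def cam(n):
    c=robot.camera(n);return c
def project(c,P):
    M=c["camera_from_world"];p=M[:3,:3]@np.asarray(P,float)+M[:3,3]
    f=c["frame"].shape[0]/2/np.tan(np.radians(c["vfov"])/2)
    return np.array([c["cx"]+f*p[0]/-p[2],c["cy"]+f*p[1]/p[2]])
def ray(c,uv):
    f=c["frame"].shape[0]/2/np.tan(np.radians(c["vfov"])/2)
    M=c["camera_from_world"];R=M[:3,:3]
    d=R.T@np.array([(uv[0]-c["cx"])/f,-(uv[1]-c["cy"])/f,-1.]);return -R.T@M[:3,3],d/np.linalg.norm(d)
def on(c,uv,z):
    o,d=ray(c,uv);return o+d*(z-o[2])/d[2]
def tri(c1,u1,c2,u2):
    A=np.zeros((3,3));b=np.zeros(3)
    for c,u in((c1,u1),(c2,u2)):
        o,d=ray(c,u);P=np.eye(3)-np.outer(d,d);A+=P;b+=P@o
    p=np.linalg.solve(A,b);return p,project(c1,p)-u1,project(c2,p)-u2
K=8
def blobs(c,box,f,minA=4):
    """masked contours in a crop, upsampled K; f(hsv)->mask; contours in image px"""
    x,y,w,h=box;i=cv2.resize(c["frame"][y:y+h,x:x+w],None,fx=K,fy=K,interpolation=cv2.INTER_CUBIC)
    m=f(cv2.cvtColor(i,cv2.COLOR_RGB2HSV).astype(int)).astype(np.uint8)
    cs,_=cv2.findContours(m,cv2.RETR_EXTERNAL,cv2.CHAIN_APPROX_NONE)
    cs=[(k.astype(np.float32)+.5)/K-.5+[x,y] for k in cs]
    cs=[k.astype(np.float32) for k in cs if cv2.contourArea(k.astype(np.float32))>minA]
    return sorted(cs,key=lambda k:-cv2.contourArea(k))
E
python3 - <<'E'
from h import *
t=cam("top");s=cam("side");np.set_printoptions(precision=1,suppress=True)
def rect(c,box,f,z,name):
    k=blobs(c,box,f)[0];r=cv2.boxPoints(cv2.minAreaRect(k))
    P=np.array([on(c,p,z)[:2] for p in r]);e=P[1]-P[0],P[2]-P[1]
    print(name,P.mean(0),[ (np.linalg.norm(v).round(1),np.degrees(np.arctan2(v[1],v[0])).round(1)) for v in e])
br=lambda h:(h[...,1]<75)&(h[...,2]>95)
anyg=lambda h:(h[...,1]<75)
rect(t,(315,205,60,65),br,30,"gauge")
rect(t,(225,180,70,100),br,14,"bracket")
rect(t,(147,228,35,50),br,60,"fork")
rect(t,(145,225,50,55),anyg,8,"stand all")
# knob dark
for k in blobs(t,(325,220,42,40),lambda h:h[...,2]<70)[:2]:
    (u,v),R=cv2.minEnclosingCircle(k);print("knob",cv2.contourArea(k),u,v,R,on(t,(u,v),38))
# groove
for k in blobs(t,(237,192,46,76),lambda h:h[...,2]<135)[:3]:
    print("groove",cv2.contourArea(k),[tuple(on(t,p,8)[:2].round(1)) for p in cv2.approxPolyDP(k,1,True)[:,0]])
# button
for c,b in((t,(148,255,14,14)),(s,(318,247,12,10))):
    for k in blobs(c,b,lambda h:(h[...,2]>150)&(h[...,1]<60),1)[:3]: print("btn",cv2.contourArea(k),k.mean((0,1)),on(c,k.mean((0,1)),117))
g=t["frame"][212:262,320:370];
E
```

```text
gauge [ 515.3 -345.8] [(np.float64(83.4), np.float64(-7.5)), (np.float64(83.4), np.float64(-96.7))]
bracket [ 536.2 -162.1] [(np.float64(176.5), np.float64(-1.0)), (np.float64(115.4), np.float64(-91.3))]
fork [486.9  45.2] [(np.float64(66.6), np.float64(-0.5)), (np.float64(47.8), np.float64(-91.7))]
stand all [486.3  44.5] [(np.float64(80.2), np.float64(-1.9)), (np.float64(80.8), np.float64(-93.1))]
knob 226.328125 344.29449462890625 237.0953369140625 11.04561996459961 [ 518.9 -344.1   38. ]
knob 20.671875 325.6875 227.804443359375 8.318469047546387 [ 539.2 -304.5   38. ]
groove 316.5859375 [(np.float64(612.0), np.float64(-139.0)), (np.float64(599.8), np.float64(-137.6)), (np.float64(545.7), np.float64(-178.5)), (np.float64(459.7), np.float64(-175.1)), (np.float64(458.0), np.float64(-183.4)), (np.float64(550.7), np.float64(-186.7))]
groove 8.5 [(np.float64(621.8), np.float64(-178.7)), (np.float64(619.8), np.float64(-213.4))]
groove 7.390625 [(np.float64(588.4), np.float64(-121.1)), (np.float64(580.2), np.float64(-119.4)), (np.float64(578.8), np.float64(-121.9)), (np.float64(584.1), np.float64(-124.5))]
btn 16.921875 [155.3 267.3] [464.4  44.1 117. ]
btn 11.2265625 [154.2 261.7] [475.4  46.4 117. ]
btn 6.7578125 [153.9 255.5] [487.6  47.1 117. ]
btn 18.2578125 [324.8 252.1] [475.8  47.  117. ]
```

```bash
cat >> h.py <<'E'
def sides(c,box,f,z,L,W,k=None):
    """fit 4 side lines of a rectangle, in world at height z -> centre, yaw of each side"""
    k=blobs(c,box,f)[0][:,0] if k is None else k
    P=np.array([on(c,p,z)[:2] for p in k],np.float32)
    (cx,cy),wh,a=cv2.minAreaRect(P);a=np.radians((a+45)%90-45)
    R=np.array([[np.cos(a),np.sin(a)],[-np.sin(a),np.cos(a)]]);Q=(P-[cx,cy])@R.T
    lo,hi=Q.min(0),Q.max(0);out=[];off=[]
    for ax in(0,1):
        for e in(lo,hi):
            o=1-ax;m=(abs(Q[:,ax]-e[ax])<5)&(abs(Q[:,o])<.4*(hi-lo)[o])
            v=cv2.fitLine(Q[m].astype(np.float32),cv2.DIST_HUBER,0,.01,.01).ravel()
            sl=v[ax]/v[o];off.append(v[2+ax]-sl*v[2+o]);out.append(np.degrees(a+(np.arctan(sl) if ax else -np.arctan(sl))))
    cc=np.array([(off[0]+off[1])/2,(off[2]+off[3])/2])@R+[cx,cy]
    return cc,out,(off[1]-off[0],off[3]-off[2])
E
python3 - <<'E'
from h import *
t=cam("top");s=cam("side");np.set_printoptions(precision=2,suppress=True)
br=lambda h:(h[...,1]<75)&(h[...,2]>95)
print("gauge t",*sides(t,(315,205,60,65),br,30,84,84))
print("brack t",*sides(t,(225,180,70,100),br,14,178,116))
print("stand t",*sides(t,(145,225,50,55),lambda h:h[...,1]<75,8,80,80))
try: print("brack s",*sides(s,(255,188,92,55),lambda h:(h[...,1]<60)&(h[...,2]>120),14,178,116))
except Exception as e: print(e)
kn=np.array([518.,-345.5])
# scale disc: bright bluish-white region
k=blobs(t,(322,214,46,46),lambda h:(h[...,2]>140)&(h[...,1]<38)&(h[...,0]>60))
for q in k[:3]:
    h=cv2.convexHull(q);e=cv2.fitEllipse(h);print("disc",cv2.contourArea(h),e,on(t,e[0],32)[:2])
# zero mark dark centroid
f=t["frame"][220:230,338:354].astype(float).mean(2);print(f.astype(int))
for q in blobs(t,(330,217,30,12),lambda h:h[...,2]<120,.5):
    m=q.mean((0,1));print("dark",cv2.contourArea(q),m,on(t,m,32)[:2])
E
```

```text
gauge t [ 515.25 -345.51] [np.float64(-6.768661572120129), np.float64(-7.238935611143485), np.float64(-6.826374816317099), np.float64(-7.028393689286413)] (np.float32(81.49344), np.float32(81.69432))
brack t [ 536.42 -162.21] [np.float64(-0.09428074787209179), np.float64(0.1433894513985477), np.float64(-2.661567109814939), np.float64(-1.0537458619183737)] (np.float32(173.00624), np.float32(112.1058))
stand t [486.6   44.27] [np.float64(-3.09593154136233), np.float64(-2.677826527240171), np.float64(-2.928591092944011), np.float64(-3.1386487450507796)] (np.float32(78.52235), np.float32(78.59858))
brack s [ 536.64 -158.8 ] [np.float64(-1.4176600842185172), np.float64(-1.0313582501435161), np.float64(-1.3321687724945896), np.float64(0.4818197344668272)] (np.float32(172.5326), np.float32(115.35441))
disc 925.015625 ((344.45892333984375, 238.56332397460938), (34.15073776245117, 34.82265853881836), 151.56251525878906) [ 515.57 -345.57]
disc 6.2890625 ((326.7770690917969, 252.7442626953125), (3.006807327270508, 3.220001697540283), 138.79275512695312) [ 485.29 -306.57]
disc 5.59375 ((329.9013
[... 273 characters left out ...]
 135 126 146 139 131 135 132 127 131]
 [141 160 164 144 132 164 166 136  77 138 165 152 143 136 115 129]
 [135 163 163 144 122 149 163 132  93 151 163 140 115 151 159 142]
 [152 148 163 163 162 163 162 130  91 148 163 152 147 163 162 152]
 [161 164 160 162 162 161 150 103  98 148 162 162 161 163 161 138]
 [158 160 160 160 162 161 162 154 150 164 162 163 161 161 151 132]
 [ 69 108 132 129 144 163 163 164 164 161 161 161 163 161 161 163]
 [ 47  87 132 134 148 163 161 163 161 162 163 162 160 161 162 161]]
dark 94.1875 [345.96 218.7 ] [ 558.63 -349.97]
dark 4.3984375 [345.82 224.4 ] [ 546.24 -349.34]
dark 1.765625 [333.32 225.34] [ 544.41 -322.12]
dark 1.4453125 [338.29 228.1 ] [ 538.33 -332.77]
```

Gauge: centre (515.4,-345.5), yaw -7.0°, pointer at about 31° in world. Bracket: centre (536.4,-162.2), yaw about -1.5°. Stylus: xy (475.6,46.7), stand yaw -3°. First move is to above the gauge.

Units first: shifts go in shares of 0.8 m and turns go in shares of pi rad. So 0.366 m is 0.4575, -0.149 m is -0.1863, -0.19 rad is -0.0605.

>>> servo_tool(
  increments="0.4575 -0.1863 0.125 0 0 -0.0605 0.5; 0.4575 -0.1863 0.125 0 0 -0.0605 0.5; 0.4575 -0.1863 0.125 0 0 -0.0605 0.5; 0.4575 -0.1863 0.125 0 0 -0.0605 0.5; 0.4575 -0.1863 0.125 0 0 -0.0605 0.5",
  grip_force=20,
)

```text
time: 0.72
position: [373.0, -474.1, 167.3]
ee_rot: [3.141, -0.0, 0.538]
force: [-0.2, 0.3, -0.5]
width: 64.2
finger_force: 0.0
```

```bash
cat > go.py <<'E'
import sys;from h import *
from scipy.spatial.transform import Rotation as Ro
x,y,z,yaw=map(float,sys.argv[1:5]);s=robot.sense()
R=Ro.from_euler("xyz",s["ee_rot"]);G=Ro.from_euler("xyz",[np.pi,0,np.radians(yaw)])
print("t",s["time"],"pos",s["position"].round(1),np.degrees(s["ee_rot"]).round(2),"F",s["force"].round(1),"w",round(s["width"],1),"j",s["joint_pos"].round(2))
print("shift m",(R.inv().apply(np.array([x,y,z])-s["position"])/1e3).round(4),"rot",(R.inv()*G).as_rotvec().round(4))
E
python3 go.py 515.4 -345.5 90 31
```

```text
t 0.7167 pos [ 373.  -474.1  167.3] [ 1.7998e+02 -1.0000e-02  3.0840e+01] F [-0.2  0.3 -0.5] w 64.2 j [ 0.91  0.59 -0.07  1.63  0.05  0.92 -0.21]
shift m [ 0.1882 -0.0374  0.0773] rot [ 0.0004 -0.0003 -0.0028]
```

Converted, 0.188 m is 0.235, 0.077 m is 0.0963.

>>> servo_tool(
  increments="0.235 -0.0463 0.0963 0 0 0 0.5; 0.235 -0.0463 0.0963 0 0 0 0.5; 0.235 -0.0463 0.0963 0 0 0 0.5; 0.235 -0.0463 0.0963 0 0 0 0.5; 0.235 -0.0463 0.0963 0 0 0 0.5",
)

```text
time: 1.13
position: [515.8, -345.4, 89.9]
ee_rot: [3.142, -0.0, 0.539]
force: [-0.1, -0.9, 0.3]
width: 46.6
finger_force: 0.0
```

```bash
python3 go.py 515.4 -345.5 42 31
```

```text
t 1.1333 pos [ 515.8 -345.4   89.9] [ 1.80e+02 -2.00e-02  3.09e+01] F [-0.1 -0.9  0.3] w 46.6 j [ 0.59  0.71 -0.05  1.65  0.05  0.78 -0.52]
shift m [-0.0004 -0.0001  0.0479] rot [ 0.     -0.0004 -0.0018]
```

Descend slowly and close on the bar.

Converted, 0.048 m is 0.06, 0.035 m is 0.0438.

>>> servo_tool(
  increments="0 0 0.025 0 0 0 0.5; 0 0 0.0438 0 0 0 0.5; 0 0 0.06 0 0 0 0.5; 0 0 0.06 0 0 0 0.5; 0 0 0.06 0 0 0 0",
  grip_force=20,
)

```text
time: 1.55
position: [513.9, -346.9, 42.0]
ee_rot: [-3.14, 0.001, 0.539]
force: [-0.4, -0.5, 0.4]
width: 43.0
finger_force: 0.0
```

>>> servo_tool(
  increments="0 0 0 0 0 0 0; 0 0 0 0 0 0 0; 0 0 0 0 0 0 0; 0 0 0 0 0 0 0; 0 0 0 0 0 0 0",
)

```text
time: 1.97
position: [514.8, -347.9, 43.3]
ee_rot: [3.139, -0.001, 0.539]
force: [1.5, -6.4, -1.0]
width: 10.9
finger_force: 2.9
```

```bash
python3 go.py 515.4 -345.5 42 -7
```

```text
t 1.9667 pos [ 514.8 -347.9   43.3] [ 1.7987e+02 -4.0000e-02  3.0870e+01] F [ 1.5 -6.4 -1. ] w 10.9 j [ 0.59  0.77 -0.05  1.68  0.05  0.69 -0.52]
shift m [ 0.0017 -0.0017  0.0013] rot [ 0.0019 -0.0014  0.661 ]
```

>>> servo_tool(
  increments="0 0 0 0 0 0 0; 0 0 0 0 0 0 0; 0 0 0 0 0 0 0",
)

```text
time: 2.22
position: [515.1, -348.4, 43.2]
ee_rot: [3.139, -0.001, 0.538]
force: [1.5, -2.1, 1.5]
width: 9.9
finger_force: 20.0
```

```bash
python3 go.py 515.4 -345.5 42 -7
```

```text
t 2.2167 pos [ 515.1 -348.4   43.2] [ 1.7983e+02 -4.0000e-02  3.0850e+01] F [ 1.5 -2.1  1.5] w 9.9 j [ 0.59  0.77 -0.05  1.68  0.05  0.69 -0.52]
shift m [ 0.0018 -0.0023  0.0012] rot [ 0.0027 -0.0017  0.6606]
```

Converted, 0.002 m is 0.0025, 0.001 m is 0.0013, 0.11 rad is 0.035.

>>> servo_tool(
  increments="0 0.0013 0 0 0 0.035 0; 0 0.0025 0 0 0 0.07 0; 0 0.0025 0 0 0 0.105 0; 0 0.0025 0 0 0 0.1401 0; 0 0.0025 0 0 0 0.1687 0",
)

```text
time: 2.63
position: [514.8, -347.5, 43.2]
ee_rot: [-3.139, 0.001, 0.004]
force: [-1.7, 0.6, 4.8]
width: 9.8
finger_force: 20.0
```

Converted, 0.13 rad is 0.0414.

>>> servo_tool(
  increments="0 0 0 0 0 0.0255 0; 0 0 0 0 0 0.0414 0; 0 0 0 0 0 0.0414 0; 0 0 0 0 0 0.0414 0; 0 0 0 0 0 0.0414 0",
)

```text
time: 3.05
position: [514.9, -347.3, 43.2]
ee_rot: [-3.139, 0.002, -0.121]
force: [-0.1, 1.7, 6.4]
width: 10.0
finger_force: 20.0
```

```bash
python3 go.py 515.4 -345.5 42 -7
```

```text
t 3.05 pos [ 514.9 -347.3   43.2] [-1.7986e+02  1.0000e-01 -6.9300e+00] F [-0.1  1.7  6.4] w 10.0 j [ 0.48  0.78  0.13  1.68 -0.15  0.7  -1.  ]
shift m [ 0.0003 -0.0019  0.0012] rot [-0.0025  0.0017  0.0013]
```

Converted, -0.07 m is -0.0875, -0.03 m is -0.0375.

>>> servo_tool(
  increments="0 0 0 0 0 0 0.4; 0 0 0 0 0 0 0.4; 0 0 0 0 0 0 0.4; 0 0 -0.0375 0 0 0 0.4; 0 0 -0.0875 0 0 0 0.4",
)

```text
time: 3.47
position: [512.5, -346.5, 109.1]
ee_rot: [-3.137, 0.01, -0.121]
force: [0.6, 0.3, 0.2]
width: 35.8
finger_force: 0.0
```

```bash
python3 go.py 475.6 46.7 160 -3
```

```text
t 3.4667 pos [ 512.5 -346.5  109.1] [-179.71    0.55   -6.93] F [0.6 0.3 0.2] w 35.8 j [ 0.47  0.69  0.15  1.64 -0.13  0.84 -1.02]
shift m [-0.0846 -0.3861 -0.0482] rot [-0.0054  0.0094 -0.0687]
```

Converted, -0.386 m is -0.4825, -0.085 m is -0.1063, -0.069 rad is -0.022.

>>> servo_tool(
  increments="-0.0125 -0.025 -0.0625 0 0 -0.022 0.5; -0.1063 -0.4825 -0.0625 0 0 -0.022 0.5; -0.1063 -0.4825 -0.0625 0 0 -0.022 0.5; -0.1063 -0.4825 -0.0625 0 0 -0.022 0.5; -0.1063 -0.4825 -0.0625 0 0 -0.022 0.5",
)

```text
time: 3.88
position: [494.9, -164.9, 156.0]
ee_rot: [-3.141, 0.0, -0.053]
force: [0.9, 1.0, -0.5]
width: 46.4
finger_force: 0.0
```

```bash
python3 go.py 475.6 46.7 160 -3
python3 - <<'E'
from h import *
t=cam("top");s=cam("side");np.savez("c1.npz",t=t["frame"],s=s["frame"])
a=t["frame"][212:262,320:370,::-1];cv2.imwrite("pics/g1.png",cv2.resize(a,None,fx=8,fy=8,interpolation=cv2.INTER_CUBIC))
E
```

```text
t 3.8833 pos [ 494.9 -164.9  156. ] [-179.96    0.     -3.03] F [ 0.9  1.  -0.5] w 46.4 j [ 0.18  0.5   0.15  1.88 -0.1   0.78 -1.24]
shift m [-0.0305 -0.2103 -0.0039] rot [-0.0006  0.     -0.0006]
```

View pics/g1.png

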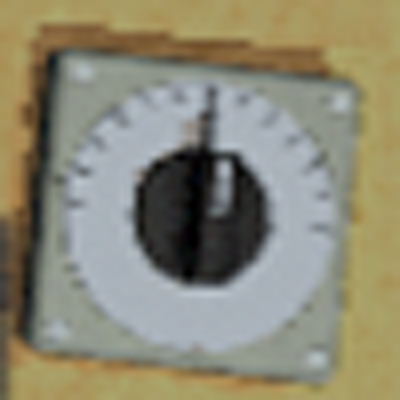

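The knob is close to zero: mark at (210,100), tan tongue at (190,130), white line at (222,185). The tongue looks a bit left of the mark, so I'll quantify it.

Run:
```python
from h import *
t=cam("top");np.set_printoptions(precision=1,suppress=True,linewidth=200)
f=t["frame"];ctr=np.array([515.4,-345.5])
print("R-B");print((f[220:234,336:354,0].astype(int)-f[220:234,336:354,2]))
print("mean");print(f[220:252,336:358].mean(2).astype(int))
for n,F,z,b in(("white",lambda h:h[...,2]>85,59,(344,230,8,11)),("tongue",lambda h:(h[...,0]<22)&(h[...,1]>25),35,(338,224,14,7))):
  for fr in("now","old"):
    c=dict(t)
    if fr=="old": c["frame"]=np.load("top0.npy"); b=(335,225,17,14) if z==35 else (340,228,11,14)
    for k in blobs(c,b,F,.8)[:3]:
        m=k.mean((0,1));v=on(c,m,z)[:2]-ctr;l=cv2.fitLine(k,cv2.DIST_L2,0,.01,.01).ravel()
        print(n,fr,cv2.contourArea(k),m,"r",np.hypot(*v),"ang",np.degrees(np.arctan2(v[1],v[0])),"axis",np.degrees(np.arctan2(-l[0],-l[1])))
```

```text
R-B
[[  2   4   2   2   5   2   1   4   0   1   0   6  15  13  19  40  47  49]
 [  6   4   6   4   4   3   3   3   3   3   3   1   2   2   2   2   1  -1]
 [  6   4   3   1  -3 -12 -16 -15 -16 -14 -11 -10  -3   2   2   4   4   4]
 [  2  -5 -11 -16 -18 -17 -14 -18 -18 -18  -8 -17 -17 -18 -14 -11   3   5]
 [-12 -17 -17 -18 -17 -16 -14 -15 -17 -17 -13 -16 -15 -17 -13 -17 -14  -2]
 [-17 -18 -17 -16 -17 -18 -17 -18 -17 -16 -11 -17 -17 -15 -14 -17 -18 -16]
 [-17 -18 -18 -17 -16 -18 -17 -17 -12   6  -8 -15 -17 -18 -17 -17 -18 -16]
 [-15 -17 -16 -17 -17 -17  -9   9   7   4 -13 -16 -19 -17 -17 -17 -18 -16]
 [-18 -16 -16 -17 -17 -18 -11   8   8   4 -14 -17 -17 -16 -17 -17 -17 -16]
 [-18 -17 -17 -16 -18 -17  -9   6   5   3 -15 -16 -17 -17 -16 -16 -16 -18]
 [-16 -17 -18 -18 -19  -9   7   7   5   2 -14 -18 -18 -16 -16 -18 -18 -19]
 [-17 -16 -18 -10   8   5  -1  -1  -4  -3   6  -2  -6 -10 -15 -18 -18 -17]
 [-17 -16 -15   2   2  -1   0   3   2   3  -1 -11 -13   5 -11 -17 -17 -17]
 [-10   9   6   1  -4  -2   5   2   3   0   3 -17 -17   0   4 -13 -18 -17]]
mean
[[146 139 137 134 131 129 121 121 120 11
[... 2812 characters left out ...]
77 175 176 178 176 177 178 178 176 176 178 178 177 165 150]]
white now 13.0703125 [347.3 235. ] r 8.524745275995231 ang -6.544633639102839 axis -7.2380433
white now 9.625 [349.3 230.7] r 18.187043134354887 ang -17.036725916441895 axis -113.34299
white old 30.71875 [345.3 229.1] r 21.10673259330335 ang 8.049217071755002 axis -94.65715
white old 11.453125 [344.7 235.4] r 8.842085331788365 ang 31.605907407628862 axis -146.30579
tongue old 1.796875 [346.9 234.9] r 9.601961691856504 ang -31.345712718636026 axis -158.2862
tongue old 1.21875 [337.8 235.1] r 16.61002982285224 ang 62.01505794349721 axis -98.7976
tongue old 0.96875 [343.9 230.3] r 18.11564956406622 ang 4.167911752801709 axis -88.89046
```

The white line reads -6.5° to -7.2° and the zero mark -7.0°, so the knob is zeroed (the tan patch is a shadow). Now for the stylus.

Converted, -0.209 m is -0.2613, -0.0305 m is -0.0381.

>>> servo_tool(
  increments="-0.0381 -0.2613 -0.005 0 0 0 0.5; -0.0381 -0.2613 -0.005 0 0 0 0.5; -0.0381 -0.2613 -0.005 0 0 0 0.5; -0.0381 -0.2613 -0.005 0 0 0 0.5; -0.0381 -0.2613 -0.005 0 0 0 0.5",
)

```text
time: 4.45
position: [476.4, 40.6, 159.8]
ee_rot: [3.141, -0.0, -0.056]
force: [1.0, 0.7, -0.3]
width: 46.2
finger_force: 0.0
```

Converted, -0.001 m is -0.0013.

>>> servo_tool(
  increments="0 -0.0013 0 0 0 0 0.5; 0 -0.0013 0 0 0 0 0.5; 0 -0.0013 0 0 0 0 0.5",
)

```text
time: 4.7
position: [476.7, 40.0, 159.7]
ee_rot: [3.14, -0.0, -0.054]
force: [-0.1, -0.3, -0.6]
width: 46.7
finger_force: 0.0
```

```bash
python3 go.py 475.6 46 74 -3
python3 - <<'E'
from h import *
t=cam("top");s=cam("side")
def c(i,x,y,w,h,k):return cv2.resize(i[y:y+h,x:x+w,::-1],None,fx=k,fy=k,interpolation=cv2.INTER_CUBIC)
cv2.imwrite("pics/s1.png",np.hstack([c(t["frame"],125,215,80,100,5),c(s["frame"],275,210,80,100,5)]))
p=robot.sense()["position"];print(project(t,p),project(s,p))
E
```

```text
t 4.7 pos [476.7  40.  159.7] [ 1.7993e+02 -1.0000e-02 -3.0900e+00] F [-0.1 -0.3 -0.6] w 46.7 j [-0.24  0.43  0.15  1.98 -0.1   0.73 -1.65]
shift m [-0.0014 -0.0061  0.0857] rot [ 0.0013 -0.0001 -0.0016]
[152.15404824 262.95736929] [327.0489265  233.10835465]
```

View pics/s1.png

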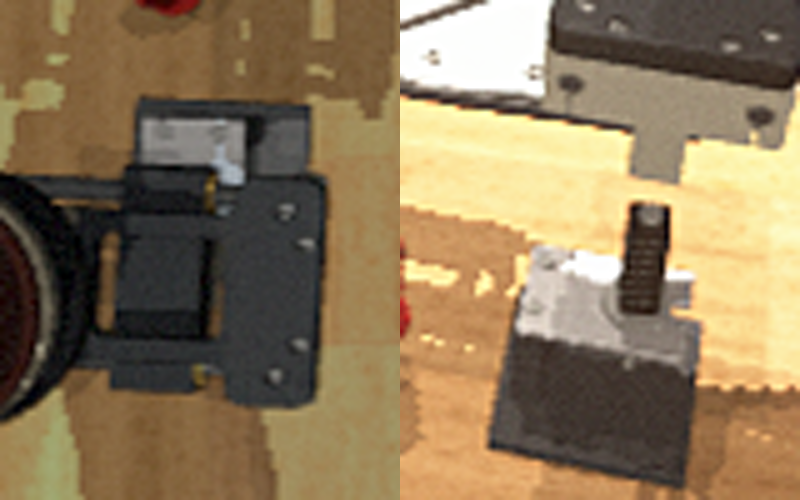

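Left, the gripper hovers over the stylus (hidden). Right, the finger tip is at about side pixel (326,246), above the black handle at (324,262). Shift 6 mm along -y of the tool and descend.

Converted, 0.085 m is 0.1063, -0.006 m is -0.0075.

>>> servo_tool(
  increments="-0.0013 -0.0075 0.0125 0 0 0 0.5; -0.0013 -0.0075 0.0438 0 0 0 0.5; -0.0013 -0.0075 0.075 0 0 0 0.5; -0.0013 -0.0075 0.0938 0 0 0 0.5; -0.0013 -0.0075 0.1063 0 0 0 0.5",
)

```text
time: 5.22
position: [475.0, 45.0, 73.1]
ee_rot: [3.14, 0.002, -0.057]
force: [0.8, 0.5, 1.0]
width: 46.6
finger_force: 0.0
```

>>> servo_tool(
  increments="0 0 0 0 0 0 0.5; 0 0 0 0 0 0 0; 0 0 0 0 0 0 0; 0 0 0 0 0 0 0; 0 0 0 0 0 0 0",
  grip_force=20,
)

```text
time: 5.63
position: [476.3, 47.4, 75.6]
ee_rot: [-3.141, -0.002, -0.053]
force: [1.0, -0.0, 0.1]
width: 24.3
finger_force: 0.0
```

>>> servo_tool(
  increments="0 0 0 0 0 0 0; 0 0 0 0 0 0 0; 0 0 0 0 0 0 0",
)

```text
time: 5.88
position: [475.2, 45.9, 75.2]
ee_rot: [3.14, 0.0, -0.053]
force: [-1.7, -5.6, 3.7]
width: 15.8
finger_force: 20.0
```

```bash
python3 go.py 475.6 46 74 -3
```

```text
t 5.8833 pos [475.2  45.9  75.2] [ 1.7989e+02  2.0000e-02 -3.0700e+00] F [-1.7 -5.6  3.7] w 15.8 j [-0.23  0.57  0.12  2.07 -0.13  0.51 -1.64]
shift m [ 0.0004 -0.0001  0.0012] rot [ 0.0019  0.0004 -0.0011]
```

Converted, -0.075 m is -0.0938, -0.055 m is -0.0688.

>>> servo_tool(
  increments="0 0 -0.0188 0 0 0 0; 0 0 -0.0438 0 0 0 0; 0 0 -0.0688 0 0 0 0; 0 0 -0.0938 0 0 0 0; 0 0 -0.0938 0 0 0 0",
  grip_force=30,
)

```text
time: 6.3
position: [478.3, 48.8, 153.0]
ee_rot: [-3.139, -0.008, -0.051]
force: [0.9, -1.0, -0.8]
width: 15.9
finger_force: 30.0
```

Converted, 0.19 m is 0.2375, 0.15 m is 0.1875.

>>> servo_tool(
  increments="0.0075 0.0375 0 0 0 0 0; 0.0075 0.0875 0 0 0 0 0; 0.0075 0.1375 0 0 0 0 0; 0.0075 0.1875 0 0 0 0 0; 0.0075 0.2375 0 0 0 0 0",
)

```text
time: 6.72
position: [471.4, -143.1, 149.0]
ee_rot: [-3.14, 0.0, -0.051]
force: [1.1, -0.5, -1.0]
width: 15.8
finger_force: 30.0
```

Converted, 0.068 m is 0.085, 0.06 m is 0.075.

>>> servo_tool(
  increments="0 0.0313 0.025 0 0 0 0; 0 0.0469 0.05 0 0 0 0; 0 0.0469 0.075 0 0 0 0; 0 0.0469 0.085 0 0 0 0; 0 0.0469 0.085 0 0 0 0",
)

```text
time: 7.13
position: [468.2, -178.4, 79.4]
ee_rot: [-3.139, 0.005, -0.052]
force: [-0.1, 0.4, -0.9]
width: 15.6
finger_force: 30.0
```

```bash
python3 go.py 468.9 -181.7 79 -3
python3 - <<'E'
from h import *
t=cam("top");s=cam("side");np.savez("c2.npz",t=t["frame"],s=s["frame"])
def c(i,x,y,w,h,k):return cv2.resize(i[y:y+h,x:x+w,::-1],None,fx=k,fy=k,interpolation=cv2.INTER_CUBIC)
cv2.imwrite("pics/b1.png",np.hstack([c(t["frame"],225,180,80,100,5),c(s["frame"],275,160,80,100,5)]))
p=robot.sense()["position"];print(project(t,p),project(s,p),project(s,p-[0,0,55]), project(s,[468.9,-180.4,8]))
E
```

```text
t 7.1333 pos [ 468.2 -178.4   79.4] [-179.85    0.29   -2.95] F [-0.1  0.4 -0.9] w 15.6 j [ 0.24  0.59  0.12  2.   -0.13  0.57 -1.17]
shift m [0.0009 0.0033 0.0004] rot [-0.0026  0.0051  0.0008]
[268.12996367 262.15154962] [331.60103205 190.84885608] [329.12884391 207.6596612 ] [328.86241104 212.68252967]
```

View pics/b1.png

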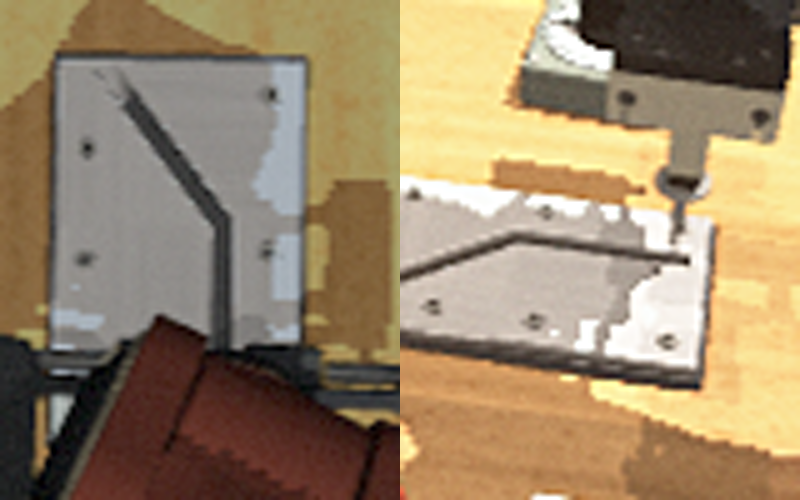

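The right view shows the stylus tip at about (330.6,208) px, hovering just behind the groove's end (333,212). The left view shows the groove with the arm over the start. Next I'll measure the groove in the side view relative to the tip.

Run:
```python
from h import *
np.set_printoptions(precision=1,suppress=True,linewidth=220)
t=cam("top");s=cam("side");d=np.load("side0.npy")
print(s["frame"][194:214,322:340].mean(2).astype(int))
c0=dict(s);c0["frame"]=d
for c,box,z in((c0,(272,195,64,25),14),(dict(t,frame=np.load("top0.npy")),(240,195,36,73),14)):
    for k in blobs(c,box,lambda h:h[...,2]<125,20)[:1]:
        P=[on(c,p,z)[:2] for p in cv2.approxPolyDP(k,.7,True)[:,0]];print(np.array(P))
        Q=np.array([on(c,p,z)[:2] for p in k[:,0]])
        for xs in(480,500,520,535):
            m=abs(Q[:,0]-xs)<4;y=Q[m,1];h=(y.max()+y.min())/2;print(xs,y[y>h].mean(),y[y<h].mean(),"c",(y[y>h].mean()+y[y<h].mean())/2)
        for xs in(565,575,585):
            m=abs(Q[:,0]-xs)<3;y=Q[m,1];h=(y.max()+y.min())/2;print(xs,"c",(y[y>h].mean()+y[y<h].mean())/2)
```

```text
[[209 205 212 164 101  88  69  73  89  97 116 124 114 175 212 212 207 206]
 [205 202 214 164  94  81  43  31  38  38  49  38  93 200 219 208 206 207]
 [216 212 213 165  97  88  71  66  45  29  23   7 173 231 216 202 202 204]
 [137 189 209 196 129  90 101 108 104  99 205 233 236 214 185 193 202 202]
 [ 97 181 212 210 194 146 113 113 118 111 131 183 184 161 188 209 208 206]
 [202 207 213 210 204 207 185 120 105 104 124 153 170 190 203 208 208 207]
 [205 204 205 201 202 212 183 118 102 132 201 212 207 208 210 211 208 205]
 [221 212 209 199 196 207 167  96  99 159 205 212 208 211 210 212 210 212]
 [254 252 250 249 248 238 173  98  92 150 192 199 199 196 194 195 202 202]
 [255 252 250 251 253 249 206 123 125 225 242 237 226 222 227 213 204 204]
 [247 253 250 248 251 255 224 120  90 164 224 236 235 237 245 216 192 199]
 [160 240 249 246 247 254 212 107 105 112 206 237 235 239 235 155 137 182]
 [145 244 252 248 248 254 203  92 112 140 193 225 232 238 219 128 127 188]
 [154 246 253 248 248 254 197 138 218 236 234 228 231 236 203 114 156 185]
 [161 253 255 254 252 254 234 165 219 237 233 233 
[... 626 characters left out ...]
774
520 -178.35660626227136 -183.03331363483446 c -180.6949599485529
535 -178.55798652999994 -183.01630350095482 c -180.7871450154774
565 c -169.1376960380673
575 c -161.76166070418944
585 c -154.09595726818634
[[ 610.7 -140.1]
 [ 605.  -141.2]
 [ 599.1 -138.3]
 [ 546.  -178.4]
 [ 460.5 -175.3]
 [ 458.6 -176.4]
 [ 458.8 -183.3]
 [ 460.4 -185.3]
 [ 550.1 -186.3]]
480 -176.28066462918338 -185.74667805334713 c -181.01367134126525
500 -176.30292446491123 -186.0068853632624 c -181.1549049140868
520 -177.47321829715966 -186.16862175478198 c -181.82092002597082
535 -177.76222420212528 -186.1167115977849 c -181.9394678999551
565 c -169.523723315355
575 c -162.16001522287135
585 c -154.95467217560542
```

Converted, 0.0034 m is 0.0043, 0.003 m is 0.0038, 0.005 rad is 0.0016.

>>> servo_tool(
  increments="0.0013 0.0043 0 -0.0006 0.0016 0 0; 0.0013 0.0043 0 -0.0006 0.0016 0 0; 0.0013 0.0043 0.0038 -0.0006 0.0016 0 0; 0.0013 0.0043 0.0038 -0.0006 0.0016 0 0; 0.0013 0.0043 0.0038 -0.0006 0.0016 0 0",
)

```text
time: 7.75
position: [470.5, -183.2, 78.8]
ee_rot: [3.14, -0.005, -0.052]
force: [0.0, -0.8, -0.6]
width: 15.8
finger_force: 30.0
```

```bash
python3 go.py 468.9 -181.8 62 -3
```

```text
t 7.75 pos [ 470.5 -183.2   78.8] [179.9   -0.28  -2.98] F [ 0.  -0.8 -0.6] w 15.8 j [ 0.25  0.59  0.12  2.   -0.13  0.55 -1.17]
shift m [-0.0017 -0.0013  0.0168] rot [ 0.0018 -0.0049  0.0003]
```

Converted, 0.009 m is 0.0113, -0.0013 m is -0.0016, -0.0045 rad is -0.0014.

>>> servo_tool(
  increments="-0.0019 -0.0016 0.0038 0.0006 -0.0014 0 0; -0.0019 -0.0016 0.0075 0.0006 -0.0014 0 0; -0.0019 -0.0016 0.0113 0.0006 -0.0014 0 0; -0.0019 -0.0016 0.0113 0.0006 -0.0014 0 0; -0.0019 -0.0016 0.0113 0.0006 -0.0014 0 0",
)

```text
time: 8.17
position: [469.0, -181.9, 69.4]
ee_rot: [-3.141, 0.0, -0.052]
force: [-0.2, 0.5, -1.4]
width: 15.9
finger_force: 30.0
```

```bash
python3 go.py 468.9 -181.8 62 -3
```

```text
t 8.1667 pos [ 469.  -181.9   69.4] [-1.7999e+02  1.0000e-02 -2.9900e+00] F [-0.2  0.5 -1.4] w 15.9 j [ 0.25  0.61  0.12  2.   -0.13  0.54 -1.17]
shift m [-0.0001 -0.0001  0.0074] rot [-0.0003  0.0002  0.0002]
```

Converted, 0.0075 m is 0.0094, 0.005 m is 0.0063.

>>> servo_tool(
  increments="0 0 0.0031 0 0 0 0; 0 0 0.0063 0 0 0 0; 0 0 0.0094 0 0 0 0; 0 0 0.0094 0 0 0 0; 0 0 0.0094 0 0 0 0",
)

```text
time: 8.58
position: [469.3, -182.0, 62.3]
ee_rot: [-3.142, -0.001, -0.052]
force: [-0.1, -0.3, 0.2]
width: 16.0
finger_force: 30.0
```

```bash
python3 go.py 468.9 -181.8 59.2 -3
python3 - <<'E'
from h import *
s=cam("side");t=cam("side")
cv2.imwrite("pics/d1.png",cv2.resize(s["frame"][175:225,300:350,::-1],None,fx=10,fy=10,interpolation=cv2.INTER_CUBIC))
E
```

```text
t 8.5833 pos [ 469.3 -182.    62.3] [-1.80e+02 -3.00e-02 -2.99e+00] F [-0.1 -0.3  0.2] w 16.0 j [ 0.25  0.62  0.11  2.01 -0.13  0.52 -1.16]
shift m [-0.0004 -0.0002  0.0031] rot [-0.     -0.0006  0.0001]
```

View pics/d1.png

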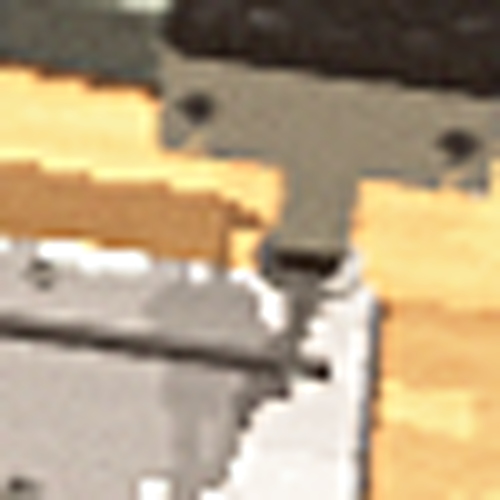

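Tip is in the groove near its closed end, at about (295,350) in the crop, just touching. Press 3 mm more, then start drawing.

Converted, 0.003 m is 0.0038, 0.002 m is 0.0025.

>>> servo_tool(
  increments="0 0 0.0013 0 0 0 0; 0 0 0.0025 0 0 0 0; 0 0 0.0038 0 0 0 0; 0 0 0.0038 0 0 0 0; 0 0 0.0038 0 0 0 0",
)

```text
time: 9.1
position: [469.3, -182.0, 59.3]
ee_rot: [3.142, -0.001, -0.052]
force: [0.1, 0.1, 1.7]
width: 16.1
finger_force: 30.0
```

```bash
python3 go.py 548.3 -183.4 59.2 -3
```

```text
t 9.1 pos [ 469.3 -182.    59.3] [ 1.80e+02 -4.00e-02 -2.99e+00] F [0.1 0.1 1.7] w 16.1 j [ 0.25  0.63  0.11  2.01 -0.13  0.51 -1.16]
shift m [ 0.079  -0.0027  0.0002] rot [ 0.     -0.0007  0.0002]
```

Converted, 0.0125 m is 0.0156, -0.0002 m is -0.0003.

>>> servo_tool(
  increments="0.0031 -0.0001 0 0 0 0 0; 0.0063 -0.0003 0 0 0 0 0; 0.0094 -0.0004 0 0 0 0 0; 0.0125 -0.0005 0 0 0 0 0; 0.0156 -0.0005 0 0 0 0 0",
)

```text
time: 9.52
position: [481.5, -182.0, 59.1]
ee_rot: [-3.141, 0.001, -0.052]
force: [-1.6, 0.3, 1.6]
width: 15.9
finger_force: 30.0
```

Converted, 0.0125 m is 0.0156, 0.01 m is 0.0125.

>>> servo_tool(
  increments="0.0031 -0.0001 0 0 0 0 0; 0.0063 -0.0003 0 0 0 0 0; 0.0094 -0.0004 0 0 0 0 0; 0.0125 -0.0005 0 0 0 0 0; 0.0156 -0.0005 0 0 0 0 0",
)

```text
time: 9.93
position: [494.5, -182.4, 59.3]
ee_rot: [-3.141, -0.001, -0.052]
force: [-1.2, -0.6, 2.1]
width: 15.8
finger_force: 30.0
```

Converted, 0.0125 m is 0.0156, 0.01 m is 0.0125.

>>> servo_tool(
  increments="0.0031 -0.0001 0 0 0 0 0; 0.0063 -0.0003 0 0 0 0 0; 0.0094 -0.0004 0 0 0 0 0; 0.0125 -0.0005 0 0 0 0 0; 0.0156 -0.0005 0 0 0 0 0",
)

```text
time: 10.35
position: [506.9, -182.7, 59.3]
ee_rot: [-3.141, -0.0, -0.052]
force: [-1.0, 0.2, 2.3]
width: 16.2
finger_force: 30.0
```

Converted, 0.0125 m is 0.0156, 0.01 m is 0.0125.

>>> servo_tool(
  increments="0.0031 -0.0001 -0.0006 0 0 0 0; 0.0063 -0.0003 -0.0013 0 0 0 0; 0.0094 -0.0004 -0.0013 0 0 0 0; 0.0125 -0.0005 -0.0013 0 0 0 0; 0.0156 -0.0005 -0.0013 0 0 0 0",
)

```text
time: 10.77
position: [519.6, -182.9, 60.3]
ee_rot: [-3.142, -0.001, -0.052]
force: [-2.2, 0.6, 0.7]
width: 15.8
finger_force: 30.0
```

Converted, 0.0125 m is 0.0156, 0.01 m is 0.0125.

>>> servo_tool(
  increments="0.0031 -0.0001 0 0 0 0 0; 0.0063 -0.0003 0 0 0 0 0; 0.0094 -0.0004 0 0 0 0 0; 0.0125 -0.0005 0 0 0 0 0; 0.0156 -0.0005 0 0 0 0 0",
)

```text
time: 11.18
position: [531.9, -183.1, 60.3]
ee_rot: [-3.141, -0.0, -0.052]
force: [-1.4, 0.1, 0.8]
width: 16.0
finger_force: 30.0
```

```bash
python3 go.py 548.3 -183.4 60.2 -3
```

```text
t 11.1833 pos [ 531.9 -183.1   60.3] [-1.7999e+02 -2.0000e-02 -2.9800e+00] F [-1.4  0.1  0.8] w 16.0 j [ 0.21  0.69  0.12  1.85 -0.14  0.62 -1.2 ]
shift m [ 0.0164 -0.0006  0.0001] rot [-0.0001 -0.0004  0.0003]
```

Converted, 0.0125 m is 0.0156, -0.0004 m is -0.0005.

>>> servo_tool(
  increments="0.0031 -0.0001 0.0003 0 0 0 0; 0.0063 -0.0003 0.0005 0 0 0 0; 0.0094 -0.0004 0.0005 0 0 0 0; 0.0125 -0.0005 0.0005 0 0 0 0; 0.0156 -0.0005 0.0005 0 0 0 0",
)

```text
time: 11.6
position: [544.4, -183.4, 59.9]
ee_rot: [-3.141, -0.0, -0.052]
force: [-2.0, 0.6, 1.4]
width: 15.8
finger_force: 30.0
```

Converted, 0.0098 m is 0.0123, 0.0079 m is 0.0099.

>>> servo_tool(
  increments="0.0031 -0.0001 0 0 0 0 0; 0.0054 -0.0006 0 0 0 0 0; 0.0075 -0.0023 0 0 0 0 0; 0.0099 -0.0043 0 0 0 0 0; 0.0123 -0.0063 0 0 0 0 0",
)

```text
time: 12.02
position: [554.7, -179.4, 60.1]
ee_rot: [3.141, -0.001, -0.053]
force: [0.2, -1.6, 1.7]
width: 15.8
finger_force: 30.0
```

```bash
python3 go.py 596.3 -147.5 60 -3
```

```text
t 12.0167 pos [ 554.7 -179.4   60.1] [ 1.7996e+02 -7.0000e-02 -3.0100e+00] F [ 0.2 -1.6  1.7] w 15.8 j [ 0.2   0.71  0.13  1.79 -0.14  0.65 -1.22]
shift m [ 0.0399 -0.034   0.0001] rot [ 0.0007 -0.0013 -0.0002]
```

Converted, 0.0095 m is 0.0119, -0.008 m is -0.01.

>>> servo_tool(
  increments="0.0024 -0.002 0 0 0 0 0; 0.0048 -0.004 0 0 0 0 0; 0.0071 -0.006 0 0 0 0 0; 0.0095 -0.008 0 0 0 0 0; 0.0119 -0.01 0 0 0 0 0",
)

```text
time: 12.43
position: [564.3, -171.3, 59.9]
ee_rot: [-3.141, -0.0, -0.052]
force: [-1.7, -1.2, 1.3]
width: 16.0
finger_force: 30.0
```

>>> servo_tool(
  increments="0.0024 -0.002 0 0 0 0 0; 0.0048 -0.004 0 0 0 0 0; 0.0071 -0.006 0 0 0 0 0; 0.0095 -0.008 0 0 0 0 0; 0.0119 -0.01 0 0 0 0 0",
)

```text
time: 12.85
position: [574.2, -163.8, 59.9]
ee_rot: [-3.141, -0.0, -0.052]
force: [-1.5, -0.2, 1.4]
width: 16.1
finger_force: 30.0
```

```bash
python3 go.py 596.3 -147.5 60 -3
```

```text
t 12.85 pos [ 574.2 -163.8   59.9] [-1.7999e+02 -2.0000e-02 -2.9800e+00] F [-1.5 -0.2  1.4] w 16.1 j [ 0.16  0.73  0.13  1.75 -0.14  0.68 -1.25]
shift m [ 0.0212 -0.0174 -0.0001] rot [-0.0001 -0.0004  0.0003]
```

Converted, 0.0095 m is 0.0119, -0.008 m is -0.01.

>>> servo_tool(
  increments="0.0024 -0.002 0 0 0 0 0; 0.0048 -0.004 0 0 0 0 0; 0.0071 -0.006 0 0 0 0 0; 0.0095 -0.008 0 0 0 0 0; 0.0119 -0.01 0 0 0 0 0",
)

```text
time: 13.27
position: [584.2, -156.3, 60.0]
ee_rot: [-3.142, -0.001, -0.052]
force: [-2.1, -1.2, 0.1]
width: 15.7
finger_force: 30.0
```

Converted, 0.0095 m is 0.0119, -0.0079 m is -0.0099.

>>> servo_tool(
  increments="0.0024 -0.002 0 0 0 0 0; 0.0048 -0.004 0 0 0 0 0; 0.0071 -0.0059 0 0 0 0 0; 0.0095 -0.0079 0 0 0 0 0; 0.0119 -0.0099 0 0 0 0 0",
)

```text
time: 13.68
position: [594.0, -149.0, 60.0]
ee_rot: [-3.142, -0.0, -0.052]
force: [-0.6, -0.7, 0.4]
width: 16.2
finger_force: 30.0
```

Converted, 0.0038 m is 0.0048, -0.0031 m is -0.0039.

>>> servo_tool(
  increments="0.0024 -0.002 0 0 0 0 0; 0.0048 -0.0039 0 0 0 0 0; 0.0048 -0.0039 0 0 0 0 0",
)

```text
time: 13.93
position: [599.0, -145.3, 60.1]
ee_rot: [-3.141, -0.002, -0.051]
force: [-0.4, 0.2, 1.2]
width: 15.9
finger_force: 30.0
```

Converted, -0.09 m is -0.1125, -0.06 m is -0.075.

>>> servo_tool(
  increments="0 0 -0.0063 0 0 0 0; 0 0 -0.0188 0 0 0 0; 0 0 -0.0438 0 0 0 0; 0 0 -0.075 0 0 0 0; 0 0 -0.1125 0 0 0 0",
)

```text
time: 14.35
position: [596.8, -145.6, 150.3]
ee_rot: [-3.141, 0.002, -0.052]
force: [0.3, 0.6, -1.4]
width: 16.0
finger_force: 30.0
```

```bash
python3 go.py 475.6 46.5 150 -3
```

```text
t 14.35 pos [ 596.8 -145.6  150.3] [-1.7994e+02  1.3000e-01 -2.9800e+00] F [ 0.3  0.6 -1.4] w 16.0 j [ 0.11  0.63  0.16  1.62 -0.12  0.9  -1.31]
shift m [-0.131  -0.1855  0.0008] rot [-0.001   0.0023  0.0003]
```

Converted, -0.186 m is -0.2325, -0.131 m is -0.1638, 0.002 rad is 0.0006.

>>> servo_tool(
  increments="-0.1638 -0.2325 0 0 0.0006 0 0; -0.1638 -0.2325 0 0 0.0006 0 0; -0.1638 -0.2325 0 0 0.0006 0 0; -0.1638 -0.2325 0 0 0.0006 0 0; -0.1638 -0.2325 0 0 0.0006 0 0",
)

```text
time: 14.77
position: [485.9, 31.8, 150.9]
ee_rot: [-3.14, -0.004, -0.053]
force: [0.9, 0.6, -0.9]
width: 15.8
finger_force: 30.0
```

Converted, -0.0265 m is -0.0331, -0.021 m is -0.0263.

>>> servo_tool(
  increments="-0.0263 -0.0331 0 0 0 0 0; -0.0263 -0.0331 0 0 0 0 0; -0.0263 -0.0331 0 0 0 0 0; -0.0263 -0.0331 0 0 0 0 0",
)

```text
time: 15.1
position: [468.1, 57.4, 150.7]
ee_rot: [-3.142, -0.005, -0.052]
force: [0.2, 0.3, -0.7]
width: 15.7
finger_force: 30.0
```

```bash
python3 go.py 475.4 45.5 150 -3
```

```text
t 15.1 pos [468.1  57.4 150.7] [-180.     -0.27   -3.  ] F [ 0.2  0.3 -0.7] w 15.7 j [-0.29  0.44  0.17  2.02 -0.11  0.69 -1.67]
shift m [0.0079 0.0115 0.0007] rot [-0.0001 -0.0047 -0.    ]
```

Converted, 0.02 m is 0.025, 0.0115 m is 0.0144, -0.0045 rad is -0.0014.

>>> servo_tool(
  increments="0.01 0.0144 0.0063 0 -0.0014 0 0; 0.01 0.0144 0.0125 0 -0.0014 0 0; 0.01 0.0144 0.025 0 -0.0014 0 0; 0.01 0.0144 0.025 0 -0.0014 0 0; 0.01 0.0144 0.025 0 -0.0014 0 0",
)

```text
time: 15.52
position: [474.6, 44.9, 129.5]
ee_rot: [3.141, 0.003, -0.054]
force: [0.2, -0.1, -0.3]
width: 16.0
finger_force: 30.0
```

```bash
python3 go.py 475.4 45.5 75.2 -3
python3 - <<'E'
from h import *
t=cam("top");s=cam("side")
def c(i,x,y,w,h,k):return cv2.resize(i[y:y+h,x:x+w,::-1],None,fx=k,fy=k,interpolation=cv2.INTER_CUBIC)
cv2.imwrite("pics/r1.png",c(s["frame"],285,220,70,85,7))
p=robot.sense()["position"];print(project(s,p-[0,0,55.2]))
E
```

```text
t 15.5167 pos [474.6  44.9 129.5] [179.97   0.19  -3.11] F [ 0.2 -0.1 -0.3] w 16.0 j [-0.26  0.48  0.16  2.02 -0.12  0.65 -1.64]
shift m [ 0.001  -0.0007  0.0542] rot [ 0.0005  0.0033 -0.0019]
[323.14784227 265.70550052]
```

View pics/r1.png

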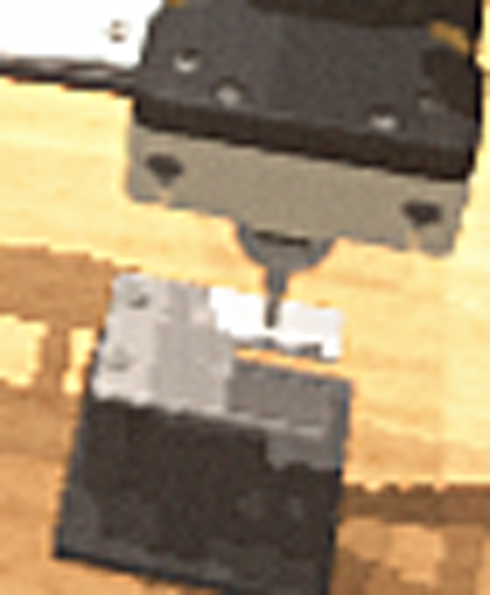

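The side view shows the tip (271,325) above the fork. The slot's inner end is at about (232,350) and its mouth at about (347,370). I'll compare the seat with the aim.

Run:
```python
from h import *
np.set_printoptions(precision=1,suppress=True,linewidth=220)
s=cam("side")
print(s["frame"][262:276,314:336].mean(2).astype(int)); print((s["frame"][262:276,314:336,0].astype(int)-s["frame"][262:276,314:336,2]))
for p in((475.4,45.5,60),(475.4,50.5,60),(475.4,40.5,60),(481.4,45.5,60),(453.4,45.5,60),(474.6,44.9,74.3)): print(p,project(s,p))
```

```text
[[181 251 255 252 253 252 254 254 205 127 113 163 204 215 214 212 213 213 211 213 210 207]
 [196 255 255 254 253 253 254 255 219 102 147 232 251 245 226 217 188 185 204 212 212 210]
 [208 213 254 254 253 252 253 255 226 100 186 243 242 237 235 238 239 247 242 225 212 209]
 [209 204 255 255 254 253 253 250 168  89 145 229 240 238 236 238 236 238 240 231 216 207]
 [188 195 255 255 255 254 255 254 185 101 174 236 240 236 238 237 237 237 238 223 209 211]
 [172 170 196 205 254 255 255 255 251 252 249 255 255 249 242 242 241 240 241 227 209 212]
 [174 168 167 167 181 188 192 176 159 147 205 255 255 254 250 252 250 243 254 232 200 213]
 [173 170 173 177 153 127 124 153 132 108 132 178 205 180 153 138 130 246 255 229 188 208]
 [175 174 176 185 172 194 202 205 178 174 175 143 155 134 112 120 130 243 255 235 193 201]
 [174 175 175 173 146 139 158 149 175 183 202 203 203 178 180 167 131 150 163 185 197 201]
 [178 187 184 193 134 107 102 110 124 138 137 163 157 184 193 202 206 206 207 206 204 202]
 [171 181 191 183 139 113 115 131 130 112 113  98 110 133 142 144 160 156 169 189 207 211]
 [171 17
[... 943 characters left out ...]
0  98  60  18   4  11  11  11   7   0  36 124 110]
 [ 23  24  23  19  22  47  71  83 122 133 120 120 119 130 118 100  59  37  33 106 119 110]
 [ 25  23  22  23  20  12  13  12  27  35  48  70  82 118 126 120 115 114 112 113 112 111]
 [ 22  25  23  23  22  19  19  17  14  13  10  14  11  29  37  47  72  86  99 116 111 105]
 [ 25  23  22  22  21  21  20  22  22  20  17  18  19  15  10   7  15  14  19  28  42 103]
 [ 21  25  22  22  22  20  21  22  19  21  25  22  21  21  23  21  20  21  16  12  -1  93]]
(475.4, 45.5, 60) [322.2 270.5]
(475.4, 50.5, 60) [322.  272.5]
(475.4, 40.5, 60) [322.4 268.5]
(481.4, 45.5, 60) [319.2 270. ]
(453.4, 45.5, 60) [333.5 272.2]
(474.6, 44.9, 74.3) [323.4 265.7]
```

Converted, 0.009 m is 0.0113, 0.006 m is 0.0075, 0.003 rad is 0.001.

>>> servo_tool(
  increments="0.0013 -0.0005 0.0038 0 0.001 0.0006 0; 0.0013 -0.0005 0.0075 0 0.001 0.0006 0; 0.0013 -0.0005 0.0113 0 0.001 0.0006 0; 0.0013 -0.0005 0.0113 0 0.001 0.0006 0; 0.0013 -0.0005 0.0113 0 0.001 0.0006 0",
)

```text
time: 16.08
position: [475.5, 46.2, 120.6]
ee_rot: [3.142, -0.0, -0.054]
force: [0.2, 0.2, -0.9]
width: 15.7
finger_force: 30.0
```

```bash
python3 go.py 475.9 45.4 75.5 -3
```

```text
t 16.0833 pos [475.5  46.2 120.6] [ 1.8e+02 -2.0e-02 -3.1e+00] F [ 0.2  0.2 -0.9] w 15.7 j [-0.25  0.49  0.16  2.03 -0.13  0.63 -1.63]
shift m [0.0004 0.0008 0.0451] rot [ 0.0001 -0.0004 -0.0017]
```

Converted, 0.03 m is 0.0375, 0.0008 m is 0.001.

>>> servo_tool(
  increments="0.0005 0.001 0.005 0 0 0 0; 0.0005 0.001 0.0125 0 0 0 0; 0.0005 0.001 0.0213 0 0 0 0; 0.0005 0.001 0.03 0 0 0 0; 0.0005 0.001 0.0375 0 0 0 0",
)

```text
time: 16.5
position: [475.7, 45.3, 89.9]
ee_rot: [3.142, -0.0, -0.054]
force: [-0.0, -0.8, -1.4]
width: 16.0
finger_force: 30.0
```

```bash
python3 go.py 475.9 45.4 75.5 -3
```

```text
t 16.5 pos [475.7  45.3  89.9] [179.99  -0.    -3.1 ] F [-0.  -0.8 -1.4] w 16.0 j [-0.24  0.55  0.14  2.06 -0.14  0.55 -1.62]
shift m [ 0.0002 -0.0001  0.0144] rot [ 0.0001 -0.     -0.0018]
```

No contact: the tube is in the slot. Lower to the seat.

>>> servo_tool(
  increments="0 0 0.005 0 0 0 0; 0 0 0.01 0 0 0 0; 0 0 0.015 0 0 0 0; 0 0 0.0169 0 0 0 0; 0 0 0.0181 0 0 0 0",
)

```text
time: 16.92
position: [476.0, 45.3, 76.1]
ee_rot: [3.142, -0.001, -0.054]
force: [1.1, -0.8, -1.6]
width: 16.2
finger_force: 30.0
```

Converted, 0.0006 m is 0.0008, 0.0003 m is 0.0004.

>>> servo_tool(
  increments="0 0 0.0004 0 0 0 0; 0 0 0.0008 0 0 0 0; 0 0 0.0008 0 0 0 0",
)

```text
time: 17.17
position: [476.3, 45.4, 76.0]
ee_rot: [-3.141, -0.001, -0.054]
force: [0.1, 0.7, -0.7]
width: 15.9
finger_force: 30.0
```

```bash
python3 go.py 475.9 45.4 75.2 -3
```

```text
t 17.1667 pos [476.3  45.4  76. ] [-1.7999e+02 -8.0000e-02 -3.1000e+00] F [ 0.1  0.7 -0.7] w 15.9 j [-0.23  0.57  0.14  2.07 -0.15  0.51 -1.61]
shift m [-0.0004 -0.      0.0008] rot [-0.0002 -0.0015 -0.0018]
```

Converted, 0.001 m is 0.0013, 0.0005 m is 0.0006.

>>> servo_tool(
  increments="0 0 0.0006 0 0 0 0; 0 0 0.0013 0 0 0 0; 0 0 0.0013 0 0 0 0; 0 0 0.0013 0 0 0 0",
)

```text
time: 17.5
position: [476.3, 45.4, 75.2]
ee_rot: [-3.141, -0.002, -0.054]
force: [-0.4, -1.5, 5.1]
width: 15.9
finger_force: 30.0
```

Seated (contact 5 N). Release and go up.

Converted, -0.0003 m is -0.0004.

>>> servo_tool(
  increments="0 0 -0.0004 0 0 0 0.25; 0 0 -0.0004 0 0 0 0.4; 0 0 -0.0004 0 0 0 0.5; 0 0 -0.0004 0 0 0 0.5; 0 0 -0.0004 0 0 0 0.5",
)

```text
time: 17.92
position: [476.1, 45.3, 74.9]
ee_rot: [-3.142, -0.001, -0.054]
force: [0.7, -0.0, 0.4]
width: 44.1
finger_force: 0.0
```

Converted, -0.12 m is -0.15, -0.09 m is -0.1125.

>>> servo_tool(
  increments="0 0 -0.0188 0 0 0 0.5; 0 0 -0.0438 0 0 0 0.5; 0 0 -0.075 0 0 0 0.5; 0 0 -0.1125 0 0 0 0.5; 0 0 -0.15 0 0 0 0.5",
)

```text
time: 18.33
position: [475.4, 45.2, 196.0]
ee_rot: [3.141, 0.0, -0.054]
force: [0.9, 0.3, -0.4]
width: 46.8
finger_force: 0.0
```

>>> servo_tool(
  increments="-0.0375 0.125 -0.0375 0 0 0 0.5; -0.0375 0.125 -0.0375 0 0 0 0.5; -0.0375 0.125 -0.0375 0 0 0 0.5; -0.0375 0.125 -0.0375 0 0 0 0.5; -0.0375 0.125 -0.0375 0 0 0 0.5",
)

```text
time: 18.75
position: [440.3, -54.2, 225.5]
ee_rot: [-3.141, -0.002, -0.058]
force: [0.8, 0.2, -0.6]
width: 46.3
finger_force: 0.0
```

Run:
```python
from h import *
t=cam("top");s=cam("side")
def c(i,x,y,w,h,k):return cv2.resize(i[y:y+h,x:x+w,::-1],None,fx=k,fy=k,interpolation=cv2.INTER_CUBIC)
cv2.imwrite("pics/f1.png",np.hstack([c(t["frame"],145,228,50,75,5),c(s["frame"],285,240,60,75,5),c(t["frame"],320,200,50,75,5)]))
for q,b in((t,(148,255,14,14)),(s,(318,247,12,10))):
    for k in blobs(q,b,lambda h:(h[...,2]>120)&(h[...,1]<70),1)[:3]: print("btn",cv2.contourArea(k),k.mean((0,1)),on(q,k.mean((0,1)),117))
p=robot.sense();print(p["time"],p["position"],p["force"])
```

```text
btn 19.7109375 [154.72174 267.24084] [464.64266743  45.29857637 117.        ]
btn 11.53125 [153.83054 261.38943] [476.07159701  47.21725862 117.        ]
btn 8.4140625 [156.36575 255.01442] [488.50898028  42.34859554 117.        ]
btn 17.21875 [324.327   252.59041] [476.7178392   48.32389806 117.        ]
18.85 [440.69027729 -51.76357467 224.72697611] [ 0.79958775  0.58903781 -0.30108436]
```

View pics/f1.png

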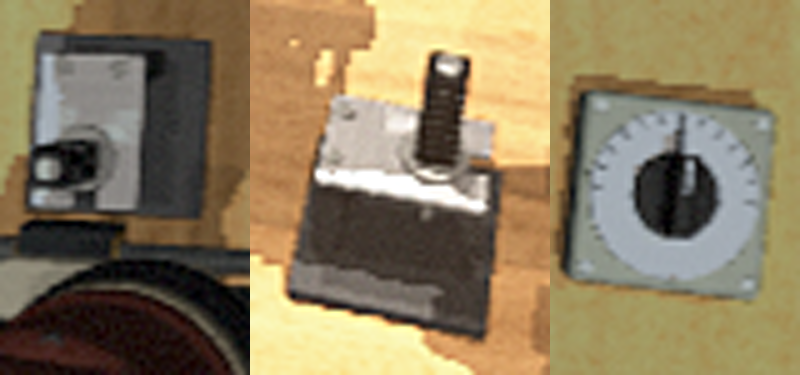

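The stylus stands upright in the fork: its button is at (154,261) in the top view and (324,252) in the side view, within about 1 mm of where it started. The gauge pointer is on the zero mark and the gripper is clear, so I'm handing in.

```bash
python3 -c "
from plant import robot
print(robot.sign_off())"
```

```text
the job is handed in; nothing more can be done
None
```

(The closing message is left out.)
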